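# Load the petal press and hold its tray at the click

### The job

Lift the blue petal mould and set it down gently, flat in the nest between the corner stops of the press's tray while the tray is still pulled out. Then take the tray by its black knob and slide it smoothly in under the ram until you feel the ball drop into its notch (the red marks on tray and rails meet), without running on past the notch. Finish there still gripping the knob, the tray resting in the notch, so that I can bring the lever down; leave the pink mould, the glue bottle and the tub of sticks where they are.

Things in the scene. Friction and masses are not known exactly. Their poses are not given: they have to be found in the camera images.
- press: Green cast-iron hand lever press, bolted down. Origin on the work surface straight below the ram; its +x is the way the tray slides in, z up. Base plate x -330 (front) to +140 mm, 170 wide, 18 high; two steel rails along x at y = -61 and +61 mm, tops 32 mm high, each with a red mark at x = -60 mm. Column behind, from x = +62 mm.
- ram_foot (a point): Centre of the underside of the ram's square foot, 85 x 85 mm, 136 mm above the work surface. The press head above it reaches forward to x = -45 mm of the press frame, 220 to 306 mm high; the lever at the side sticks up and back to 460 mm.
- slide (a joint): Tray position along the rails, m: 0 = pulled right out, grows as it slides in. Starts at 0 to 0.04. At 0.180 the sprung ball under it sits in its notch (red marks in line, nest under the ram); end stop 0.205. Drag 1.5 N plus 6 N per m/s; it stays where left. The ball pulls it in over the last 3.5 mm before the notch; pushing out again, either way, takes 5 to 7 N on top of the drag.
- nest (a point): Centre of the nest on the aluminium tray's top, 36 mm above the work surface: the middle of the mould's underside goes here. Axes parallel to the press's; lies at x = -180 mm + joint value in its frame, y = 0. Corner stops 6 mm high leave 70 mm (x) by 54 mm (y), 3 mm of play all round; 42 mm open in the middle of the long sides for fingers.
- knob_mid (a point): Middle of the grip of the tray's black upright round knob, on its axis, 68 mm above the work surface, 130 mm in front (-x) of the nest. 26 mm in diameter from 54 to 82 mm above the work surface, top at 87 mm; grip it from any side. Below it the tray's 36 mm wide tongue, top 36 mm high.
- mould_blue_mid (a point): Centre (half-way up) of the blue mould: a closed two-part block 64 (x) x 48 (y) x 44 mm (z), lower half bare aluminium, upper half blue with a small cream flower on top, about 0.33 kg. Stands on the work surface. Its x axis is the long side, which goes along the press's x in the nest, either way round. Grip across the 48 mm width.
- mould_pink_mid (a point): Centre of the pink mould, same shape and size as the blue one; to be left alone.
- glue_mid (a point): Middle, 57 mm up, of a white glue bottle with blue cap, 42 mm in diameter, 115 mm high; to be left alone.
- tub_mid (a point): Middle, 50 mm up, of a grey tub of bamboo sticks, 66 mm in diameter, 100 mm high, sticks up to 180 mm; to be left alone.
There are look-alikes about, which are no part of the job. Leave any orange or yellow look-alike of the part that bears mould_blue_mid alone.

How it is judged:
By the outcome, as a careful person would: the job done as asked, in the order asked, and still so for the second after the job is handed in, while the arm keeps its last pose, push and grip.
It also fails if it takes over 58 s, if anything falls off the work surface, if the arm or the gripper's body presses on something with over 40 N, if the wrist force passes 120 N, or if a joint passes its speed limit or range.

### The arm

A 6-joint arm with a two-finger parallel gripper is mounted at the origin on the work surface. World frame = base frame: x ahead of the robot, y to its left, z up, the work surface at z = 0. Lengths are in m, angles in degrees, forces in N, time in s.
With the tool pointing down it reaches from about 0.35 to 0.875 m from the base axis. Payload 4.2 kg.
Tool frame: the origin (TCP) lies at the very end of the fingers, on their centre line; the grasp point (between the pads) lies 19 mm behind it; z points along the fingers, x is the direction in which the jaws open and shut, and the axes are right-handed (so a half turn about z gives the same grasp; the last joint's range is limited). The gripper opens to 87 mm and grips with 3 to 60 N. Pads are 19 mm wide; open, the fingers measure 117 mm over their backs; the gripper's body (75 mm by 190 mm) begins 51 mm behind the grasp point.
Start: joints at [-49.87, 22.042, 0.453, 0, -68.411, -14.817], TCP at [0.267, -0.565, 0.223] pointing down, gripper open.
Joint ranges: [-179.83, 179.83], [-69.29, 118.12], [-61.27, 80.66], [-181.25, 117.63], [-171.15, -9.14], [-177.46, 177.46]. Speed limits (degrees/s): [159.86, 159.86, 180, 180, 180, 180].

### API

Orientations are given as a 3x3 rotation matrix whose columns are the frame's x, y, z axes.
In Python, from station import r gives the robot as it stands.
- The arm moves only by the tool move_arm, never from a script. Its argument "series" is a list that holds one entry, the list of rows, each a list of 7 numbers: the shift along the tool's x, y, z in cm, then the turn, a rotation vector about the tool's x, y, z in degrees, then the opening, from -1 (shut) to 1 (fully open). In form: [[[dx, dy, dz, wx, wy, wz, fingers], ...]]. A call has 1 to 12 rows; each row shifts and turns the commanded pose from where the row before left it, along the tool's axes as they then stand; what a row does not reach is not made up. A row lasts 1/8 s, in which the tool goes at most 62.5 mm and 10.7 degrees, less where a joint would pass 70% of its speed; a pose out of reach is approached as far as the arm can. A call is refused whole if a number of a shift passes 6.25 or a number of a turn 10.7, either way. A call with a gripper value outside its range is refused whole. The fingers move at their own pace and stop on an object; the grip force is fixed at half the most. Time passes only in rows, so rows that do not move let the fingers close. It gives the time, the measured TCP pose, the force and the opening at its end, in the units of the state.
- r.sense(): the state, without advancing time (a new reading comes with each control period).
- r.capture(name): name is "scene" or "side" or "wrist"; returns a dict with "color" (384x512x3 uint8, blue, green, red), "fx", "fy", "cx", "cy" (pixels), "rvec" (rotation vector, rad) and "tvec" (3), from world to camera coordinates, as OpenCV has them; the wrist camera has in their place "tool_from_camera" (4x4, takes a point from camera to tool coordinates, whose origin is the TCP and whose axes are the tool frame's). Camera axes: x right, y down, z forward; pixel columns grow to the right and rows downward; lengths in m; the calibration is good to about 2 mm. A picture is of the moment at which its call begins: read the wrist's pose just before it. There is no depth.
- r.finish_job(): hands the job in, once; it reports no verdict.
The state is a dict: "time_s": time; "joints": joint angles; "joint_velocities": joint speeds; "effort": joint torques, N m; "tcp_pos": TCP position; "ee_rot": TCP orientation; "wrist_force": force on the tool from outside, world axes, zero at the start; "moment": the same for the moment, N m; "gripper_width": opening from 0.0 (shut) to 1.0 (fully open).
Only numpy, scipy, OpenCV 4.12 (cv2) and the standard library are available. Lean on these libraries where they do the work, as an engineer would, in place of code of your own. Each camera call takes 0.05 s, during which the arm holds its last target.

## Working session

There is one attempt and no reset: what is moved stays moved. The work goes in short steps, Python scripts to look and compute and a tool call to move; the robot and the scene stay as the last step left them, time stands still between calls to the robot, and variables do not carry over. Pictures are saved under pics/ and viewed, and the job is handed in when it is done.

Besides the shell and the picture viewer there is one more tool, called after ">>>" as name(argument=value, ...) on one line, values as JSON. move_arm: Moves the arm, as the interface text tells. Its arguments: {"type":"object","properties":{"series":{"type":"array","items":{"type":"array","items":{"type":"array","items":{"type":"number"}}}}},"required":["series"]}

```bash
ls; mkdir -p pics; python3 - <<'E'
from station import r
import cv2
s=r.sense();print(s)
for n in("scene","side","wrist"):
    c=r.capture(n);cv2.imwrite(f"pics/{n}0.png",c["color"]);print(n,{k:v for k,v in c.items() if k!="color"})
E
```

```text
pics
{'time_s': 0.0, 'joints': array([-4.98691599e+01,  2.20898158e+01,  3.80324869e-01, -2.90347338e-02,
       -6.84102668e+01, -1.48159817e+01]), 'joint_velocities': array([-0.01036104, -0.13316808,  0.11822125,  0.10025594,  0.08462301,
        0.09074644]), 'effort': array([ 1.87420324e-04, -3.90667212e+01,  1.87407696e+01,  4.21995699e+00,
        1.11108623e-02, -1.34259126e-04]), 'tcp_pos': array([ 0.26700372, -0.56443744,  0.22147316]), 'ee_rot': array([[-4.27422237e-01,  9.04051579e-01, -9.86889763e-04],
       [ 9.04049582e-01,  4.27423369e-01,  1.90175792e-03],
       [ 2.14110700e-03, -7.93436529e-05, -9.99997705e-01]]), 'wrist_force': array([-0.17154058, -0.39617092,  0.51919558]), 'moment': array([-0.01200226,  0.06187764,  0.00769559]), 'gripper_width': 1.0037427577683131}
scene {'fx': 401.86124490591715, 'fy': 401.86124490591715, 'cx': 256.60977590984066, 'cy': 194.22361274179963, 'rvec': array([ 1.64734547,  1.92327003, -0.80004095]), 'tvec': array([ 0.0022142 , -0.32479916,  1.41400958])}
side {'fx': 403.2280666144693, 'fy': 403.2280666144693, 'cx': 261.1702133795038, 'cy': 185.31060470451195, 'rvec': array([ 0.33679396, -2.67277786,  1.36932768]), 'tvec': array([0.55550462, 0.11873152, 1.04296234])}
wrist {'fx': 326.57653540744934, 'fy': 326.57653540744934, 'cx': 248.52985503432657, 'cy': 188.03691578069765, 'tool_from_camera': array([[ 9.99999989e-01,  1.43722012e-04,  3.21327255e-05,
         3.10158194e-04],
       [-1.46878390e-04,  9.57403423e-01,  2.88753639e-01,
        -7.78762755e-02],
       [ 1.07362727e-05, -2.88753641e-01,  9.57403434e-01,
        -1.63167289e-01],
       [ 0.00000000e+00,  0.00000000e+00,  0.00000000e+00,
         1.00000000e+00]])}
```

View pics/scene0.png

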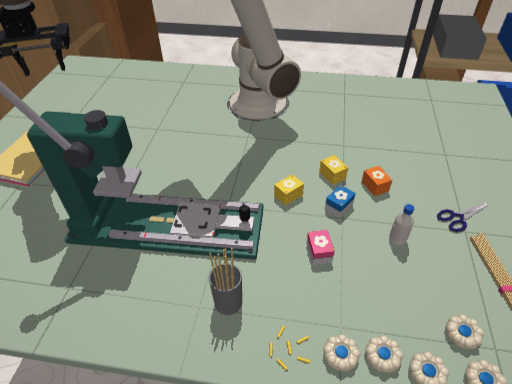

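View pics/side0.png

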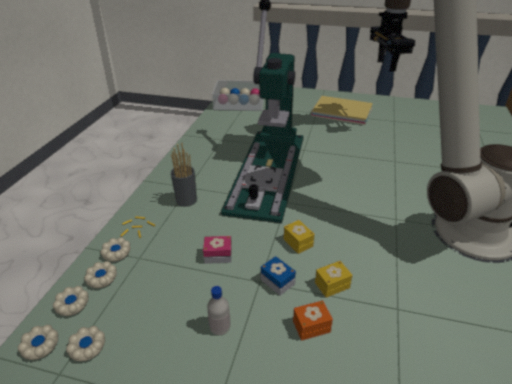

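View pics/wrist0.png

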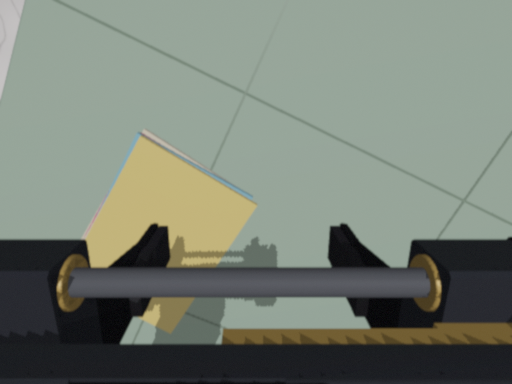

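```bash
cat > h.py <<'E'
from station import r
import cv2, numpy as np
def cam(c,s=None):
    K=np.array([[c["fx"],0,c["cx"]],[0,c["fy"],c["cy"]],[0,0,1.]])
    if "rvec" in c:
        R=cv2.Rodrigues(c["rvec"])[0]; return K,R.T,-R.T@c["tvec"]
    T=np.eye(4);T[:3,:3]=s["ee_rot"];T[:3,3]=s["tcp_pos"];M=T@c["tool_from_camera"]
    return K,M[:3,:3],M[:3,3]
def ray(cm,px,z):
    K,R,o=cm; d=R@np.linalg.solve(K,[px[0],px[1],1.]); return o+d*(z-o[2])/d[2]
def proj(cm,p):
    K,R,o=cm; q=K@(R.T@(np.asarray(p)-o)); return q[:2]/q[2]
def mask(img,lo,hi):
    return cv2.inRange(cv2.cvtColor(img,cv2.COLOR_BGR2HSV),lo,hi)
def blobs(m,amin=30):
    n,l,st,ce=cv2.connectedComponentsWithStats(m)
    return [(st[i],ce[i],(l==i).astype(np.uint8)) for i in range(1,n) if st[i][4]>=amin]
E
python3 - <<'E'
from h import *
for n in("scene","side"):
    img=cv2.imread(f"pics/{n}0.png"); c=r.capture(n); cm=cam(c)
    for name,lo,hi in(("blue",(100,120,80),(125,255,255)),("pink",(160,120,80),(176,255,255)),("orange",(4,150,80),(14,255,255)),("yellow",(20,150,120),(32,255,255))):
        for st,ce,l in blobs(mask(img,lo,hi),80): print(n,name,st,ce.round(1),ray(cm,ce,.038).round(3))
    print("knob",ray(cm,(245,213) if n=="scene" else (254,191),.075).round(3))
a=cv2.imread("pics/scene0.png");b=cv2.imread("pics/side0.png")
cv2.imwrite("pics/crop1.png",np.hstack([cv2.resize(a[140:275,250:420],None,fx=2.3,fy=2.3,interpolation=2),cv2.resize(b[210:345,190:360],None,fx=2.3,fy=2.3,interpolation=2)]))
cv2.imwrite("pics/crop2.png",cv2.resize(a[170:270,60:270],None,fx=3.7,fy=3.7,interpolation=2))
E
```

```text
scene blue [478  80  34  36 331] [503.6  91.6] [-0.12   0.831  0.038]
scene blue [326 185  29  27 345] [339.8 198.6] [0.471 0.289 0.038]
scene blue [444 211  23  20  98] [456.1 220.7] [0.505 0.567 0.038]
scene blue [459 325  13  12 108] [464.7 330.2] [0.791 0.533 0.038]
scene blue [336 346  12  12 116] [341.4 351.3] [0.87  0.299 0.038]
scene blue [378 347  13  12 118] [383.9 352.5] [0.86  0.377 0.038]
scene blue [423 364  13  13 131] [429.  369.8] [0.879 0.455 0.038]
scene blue [479 372  15  12 131] [486.  377.9] [0.878 0.552 0.038]
scene pink [308 230  26  29 408] [320.1 245.4] [0.628 0.247 0.038]
scene orange [ 95   0  35  58 471] [113.3  25.5] [-0.462 -0.724  0.038]
scene orange [476   0  16  19  83] [483.5   7.4] [-0.877  0.932  0.038]
scene orange [362 166  30  30 506] [376.1 181.6] [0.394 0.384 0.038]
scene yellow [320 156  28  28 404] [333.7 170.1] [0.364 0.271 0.038]
scene yellow [275 175  29  30 483] [288.5 190.5] [0.461 0.157 0.038]
knob [0.588 0.066 0.075]
side blue [261 257  34  30 365] [279.6 271.7] [0.456 0.294 0.038]
side blue [211 286  10  12  85] [216.4 291. ] [0.572 0.378 0.038]
side blue [ 32 336  13  10  95] [ 37.5 340.4] [0.856 0.57  0.038]
side blue [ 80 337  12  11  97] [ 85.3 341.7] [0.768 0.55  0.038]
side pink [203 237  28  19 365] [217.  247.5] [0.614 0.257 0.038]
side orange [294 301  38  39 811] [313.2 321. ] [0.366 0.401 0.038]
side yellow [285 221  29  21 215] [299.3 231.7] [0.437 0.155 0.038]
side yellow [317 262  35  23 316] [333.8 273.5] [0.34  0.27  0.038]
knob [0.575 0.069 0.075]
```

View pics/crop1.png

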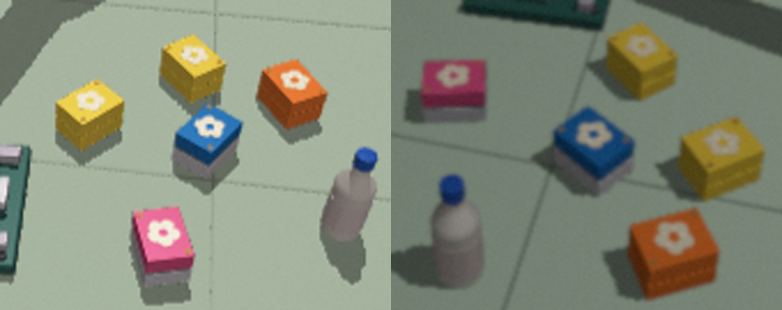

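View pics/crop2.png

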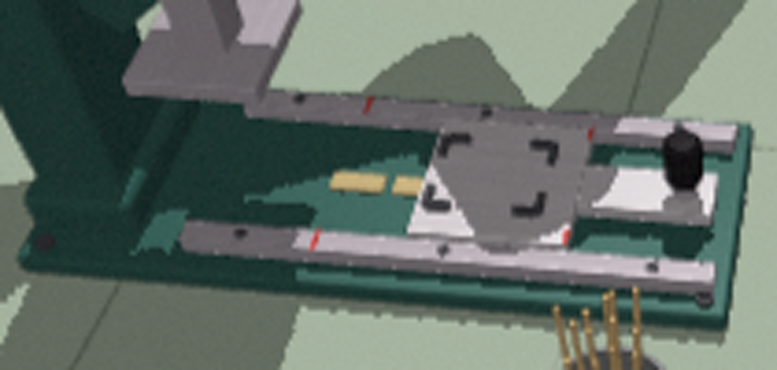

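```bash
python3 - <<'E'
from h import *
cs=cam(r.capture("scene"));cd=cam(r.capture("side"))
P=[ray(cs,(250+x/2.3,140+y/2.3),.044) for x,y in((177,142),(211,107),(243,123),(209,162))]
Q=[ray(cd,(190+(x-391)/2.3,210+y/2.3),.044) for x,y in((556,146),(591,108),(634,143),(598,176))]
for A in(P,Q):
    A=np.array(A);print(A.round(3)); 
    for i in range(4):
        d=A[(i+1)%4]-A[i];print(np.hypot(*d[:2]).round(3),np.degrees(np.arctan2(d[1],d[0])).round(1))
print("marks")
for x,y,z in((368,105,.032),(315,240,.032),(590,133,.036),(566,237,.036),(683,140,.087)):
    print(ray(cs,(60+x/3.7,170+y/3.7),z).round(3))
for n,p in(("glue",(402,228)),):print(ray(cs,p,.057).round(3))
print('tub',ray(cs,(226,290),.05).round(3))
E
```

```text
[[0.493 0.257 0.044]
 [0.432 0.293 0.044]
 [0.453 0.329 0.044]
 [0.517 0.292 0.044]]
0.07 149.3
0.041 59.9
0.074 -29.4
0.043 -125.2
[[0.491 0.314 0.044]
 [0.47  0.258 0.044]
 [0.421 0.292 0.044]
 [0.445 0.339 0.044]]
0.06 -110.7
0.06 145.2
0.053 62.5
0.052 -28.8
marks
[ 0.533 -0.172  0.032]
[ 0.654 -0.166  0.032]
[ 0.539 -0.01   0.036]
[ 0.631 -0.005  0.036]
[0.582 0.064 0.087]
[0.564 0.431 0.057]
tub [0.782 0.06  0.05 ]
```

```bash
cat >> h.py <<'E'
def yaw(R): return np.degrees(np.arctan2(R[1,0],R[0,0]))
def plan(p1,y1,nrow,grip,y0=None,p0=None,level=True):
    """rows from current pose to tcp p1, yaw y1 (tool down)"""
    s=r.sense(); R=s["ee_rot"]; p=np.array(s["tcp_pos"] if p0 is None else p0); 
    y=yaw(R) if y0 is None else y0
    dy=(y1-y+180)%360-180; rows=[]
    d=(np.array(p1)-p)/nrow
    for i in range(nrow):
        a=np.radians(y+dy*i/nrow); X=np.array([np.cos(a),np.sin(a),0]);Z=np.array([0,0,-1.]);Y=np.cross(Z,X)
        rows.append([round(100*d@X,2),round(100*d@Y,2),round(100*d@Z,2),0,0,round(-dy/nrow,2),grip])
    for q in range(0,nrow,12): print(str([rows[q:q+12]]).replace(" ",""))
def st():
    s=r.sense();print("t",round(s["time_s"],2),"p",s["tcp_pos"].round(4),"yaw",yaw(s["ee_rot"]).round(2),"z",s["ee_rot"][:,2].round(4),"F",s["wrist_force"].round(1),"M",s["moment"].round(2),"g",round(s["gripper_width"],3),"J",s["joints"].round(1)); return s
E
python3 -c "
from h import *
plan((.467,.285,.22),60,16,1)"
```

```text
[[[np.float64(4.27),np.float64(3.4),np.float64(0.01),0,0,np.float64(3.46),1],[np.float64(4.47),np.float64(3.14),np.float64(0.01),0,0,np.float64(3.46),1],[np.float64(4.65),np.float64(2.86),np.float64(0.01),0,0,np.float64(3.46),1],[np.float64(4.81),np.float64(2.58),np.float64(0.01),0,0,np.float64(3.46),1],[np.float64(4.96),np.float64(2.28),np.float64(0.01),0,0,np.float64(3.46),1],[np.float64(5.09),np.float64(1.98),np.float64(0.01),0,0,np.float64(3.46),1],[np.float64(5.2),np.float64(1.67),np.float64(0.01),0,0,np.float64(3.46),1],[np.float64(5.29),np.float64(1.35),np.float64(0.01),0,0,np.float64(3.46),1],[np.float64(5.36),np.float64(1.03),np.float64(0.01),0,0,np.float64(3.46),1],[np.float64(5.41),np.float64(0.71),np.float64(0.01),0,0,np.float64(3.46),1],[np.float64(5.44),np.float64(0.38),np.float64(0.01),0,0,np.float64(3.46),1],[np.float64(5.46),np.float64(0.05),np.float64(0.01),0,0,np.float64(3.46),1]]]
[[[np.float64(5.45),np.float64(-0.28),np.float64(0.01),0,0,np.float64(3.46),1],[np.float64(5.42),np.float64(-0.61),np.float64(0.01),0,0,np.float64(3.46),1],[np.float64(5.38),np.float64(-0.93),np.float64(0.01),0,0,np.float64(3.46),1],[np.float64(5.31),np.float64(-1.26),np.float64(0.01),0,0,np.float64(3.46),1]]]
```

>>> move_arm(series=[[[4.3, 3.4, 0, 0, 0, 3.5, 1], [4.5, 3.1, 0, 0, 0, 3.5, 1], [4.6, 2.9, 0, 0, 0, 3.5, 1], [4.8, 2.6, 0, 0, 0, 3.5, 1], [5.0, 2.3, 0, 0, 0, 3.5, 1], [5.1, 2.0, 0, 0, 0, 3.5, 1], [5.2, 1.7, 0, 0, 0, 3.5, 1], [5.3, 1.4, 0, 0, 0, 3.5, 1], [5.4, 1.0, 0, 0, 0, 3.5, 1], [5.4, 0.7, 0, 0, 0, 3.5, 1], [5.4, 0.4, 0, 0, 0, 3.5, 1], [5.5, 0, 0, 0, 0, 3.5, 1]]])

```text
time_s: 1.85
tcp_pos: [0.4205, 0.0751, 0.223]
ee_rot: [[0.289, 0.957, 0.001], [0.957, -0.289, 0.001], [0.001, 0.001, -1.0]]
wrist_force: [1.0, -0.7, 0.1]
gripper_width: 1.001
```

>>> move_arm(series=[[[5.4, -0.3, 0, 0, 0, 3.5, 1], [5.4, -0.6, 0, 0, 0, 3.5, 1], [5.4, -0.9, 0, 0, 0, 3.5, 1], [5.3, -1.3, 0, 0, 0, 3.5, 1], [0, 0, 0, 0, 0, 0, 1]]])

```text
time_s: 2.48
tcp_pos: [0.4726, 0.2878, 0.2217]
ee_rot: [[0.508, 0.861, -0.0], [0.861, -0.508, -0.0], [-0.0, -0.0, -1.0]]
wrist_force: [0.8, -0.7, 0.1]
gripper_width: 1.001
```

```bash
sed -i 's/round(100\*d@\([XYZ]\),2)/round(float(100*d@\1),2)/g; s/round(-dy\/nrow,2)/round(float(-dy\/nrow),2)/' h.py; python3 - <<'E'
from h import *
s=st();c=r.capture("wrist");cv2.imwrite("pics/w1.png",c["color"])
E
```

```text
t 2.48 p [0.4726 0.2878 0.2217] yaw 59.48 z [-2.e-04 -2.e-04 -1.e+00] F [ 0.8 -0.7  0.1] M [-0.14  0.05 -0.01] g 1.001 J [  48.1   15.1   -9.8    0.   -65.1 -168.6]
```

View pics/w1.png

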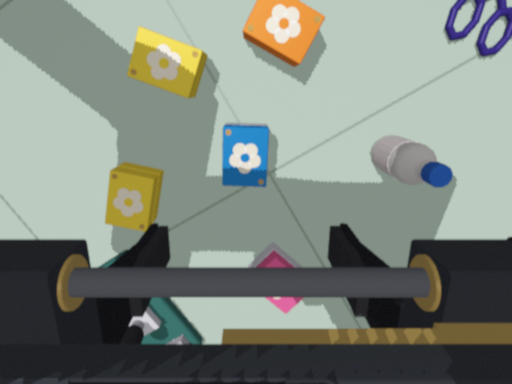

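```bash
cat >> h.py <<'E'
def blue(save,z=.044):
    s=st();c=r.capture("wrist");img=c["color"];cv2.imwrite(f"pics/{save}.png",img);cm=cam(c,s)
    m=mask(img,(98,110,70),(122,255,255)); bs=[b for b in blobs(m,600) ]
    for b in bs:
        cn=cv2.findContours(b[2],cv2.RETR_EXTERNAL,cv2.CHAIN_APPROX_NONE)[0][0][:,0,:].astype(float)
        hull=cv2.convexHull(cn.astype(np.float32))[:,0,:]
        W=np.array([ray(cm,p,z)[:2] for p in hull])
        (cx,cy),(w,h),a=cv2.minAreaRect((W*1000).astype(np.float32))
        if w<h:w,h,a=h,w,a+90
        print("rect",round(cx,1),round(cy,1),"size",round(w,1),round(h,1),"longaxis",round((a+90)%180-90,1),b[0])
    return s,cm,img
E
python3 - <<'E'
from h import *
s,cm,img=blue("w2")
p=[ray(cm,q,.040) for q in((135,200),(166,66),(284,24),(275,280))]
print(np.round(p,3))
plan((.463,.293,.15),-120,18,1)
E
```

```text
t 2.52 p [0.472  0.2859 0.2218] yaw 59.43 z [-0.0011 -0.001  -1.    ] F [ 0.3 -0.5  0. ] M [-0.11 -0.06  0.02] g 1.002 J [  48.    15.   -10.    -0.   -65.1 -168.6]
rect 461.6 291.4 size 64.6 47.3 longaxis -32.8 [ 224  125   47   61 1858]
[[0.442 0.158 0.04 ]
 [0.344 0.268 0.04 ]
 [0.37  0.387 0.04 ]
 [0.61  0.243 0.04 ]]
[[[0.01,-0.07,0.4,0,0,9.96,1],[0.0,-0.07,0.4,0,0,9.96,1],[-0.01,-0.07,0.4,0,0,9.96,1],[-0.02,-0.06,0.4,0,0,9.96,1],[-0.03,-0.06,0.4,0,0,9.96,1],[-0.04,-0.05,0.4,0,0,9.96,1],[-0.05,-0.05,0.4,0,0,9.96,1],[-0.06,-0.04,0.4,0,0,9.96,1],[-0.06,-0.03,0.4,0,0,9.96,1],[-0.06,-0.01,0.4,0,0,9.96,1],[-0.07,-0.0,0.4,0,0,9.96,1],[-0.07,0.01,0.4,0,0,9.96,1]]]
[[[-0.06,0.02,0.4,0,0,9.96,1],[-0.06,0.03,0.4,0,0,9.96,1],[-0.05,0.04,0.4,0,0,9.96,1],[-0.05,0.05,0.4,0,0,9.96,1],[-0.04,0.06,0.4,0,0,9.96,1],[-0.03,0.06,0.4,0,0,9.96,1]]]
```

>>> move_arm(series=[[[0, 0, 0.3, 0, 0, -10.45, 1], [0, 0, 0.3, 0, 0, -10.45, 1], [0, 0, 0.3, 0, 0, -10.45, 1], [0, 0, 0.3, 0, 0, -10.45, 1], [0, 0, 0.3, 0, 0, -10.45, 1], [0, 0, 0.3, 0, 0, -10.45, 1], [0, 0, 0.3, 0, 0, -10.45, 1], [0, 0, 0.3, 0, 0, -10.45, 1], [0, 0, 0.3, 0, 0, -10.45, 1]]])

```text
time_s: 3.7
tcp_pos: [0.4719, 0.2831, 0.196]
ee_rot: [[-0.896, 0.444, 0.0], [0.444, 0.896, 0.0], [-0.0, 0.0, -1.0]]
wrist_force: [0.2, -0.4, 0.0]
gripper_width: 1.001
```

>>> move_arm(series=[[[0, 0, 0.3, 0, 0, -10.45, 1], [0, 0, 0.3, 0, 0, -10.45, 1], [0, 0, 0.3, 0, 0, -10.45, 1], [0, 0, 0.3, 0, 0, -10.45, 1], [0, 0, 0.3, 0, 0, -10.45, 1], [0, 0, 0.3, 0, 0, -10.45, 1], [0, 0, 0.3, 0, 0, -10.45, 1], [0, 0, 0.3, 0, 0, -10.45, 1], [0, 0, 0, 0, 0, 0, 1]]])

```text
time_s: 4.82
tcp_pos: [0.4718, 0.2833, 0.1718]
ee_rot: [[-0.548, -0.837, -0.0], [-0.837, 0.548, -0.0], [0.0, 0.0, -1.0]]
wrist_force: [0.6, -0.1, 0.3]
gripper_width: 0.997
```

```bash
python3 - <<'E'
from h import *
blue("w3")
E
```

```text
t 4.83 p [0.4718 0.2833 0.1718] yaw -123.23 z [-2.e-04 -1.e-04 -1.e+00] F [ 0.6 -0.1  0.3] M [-0.04  0.09 -0.01] g 0.997 J [ 47.9  17.3 -14.4  -0.  -58.3   8.9]
rect 463.4 290.0 size 66.9 47.4 longaxis -32.7 [ 223  156   52   69 2426]
rect 551.3 489.5 size 39.7 25.5 longaxis 84.3 [  7 211  38  29 822]
```

View pics/w3.png

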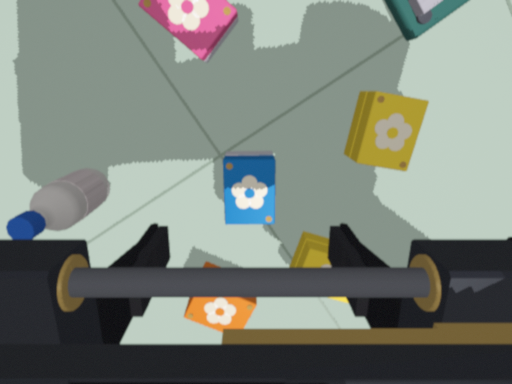

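>>> move_arm(series=[[[-0.1, 1.2, 3.5, 0, 0, 0, 1], [0, 0, 4, 0, 0, 0, 1], [0, 0, 4, 0, 0, 0, 1], [0, 0, 3, 0, 0, 0, 1], [0, 0, 1.3, 0, 0, 0, 1], [0, 0, 0.5, 0, 0, -0.5, 1], [0, 0, 0, 0, 0, 0, 1], [0, 0, 0, 0, 0, 0, 1]]])

```text
time_s: 5.88
tcp_pos: [0.4632, 0.2927, 0.0097]
ee_rot: [[-0.538, -0.843, 0.002], [-0.843, 0.538, 0.002], [-0.002, -0.0, -1.0]]
wrist_force: [0.0, -0.6, -0.5]
gripper_width: 0.999
```

```bash
python3 - <<'E'
from h import *
s=st();c=r.capture("wrist");cv2.imwrite("pics/w4.png",c["color"])
E
```

```text
t 5.88 p [0.4632 0.2927 0.0097] yaw -122.55 z [ 0.0017  0.0018 -1.    ] F [ 0.  -0.6 -0.5] M [-0.03  0.16 -0.05] g 0.999 J [ 49.2  28.9 -24.7   0.  -36.3   8.2]
```

View pics/w4.png

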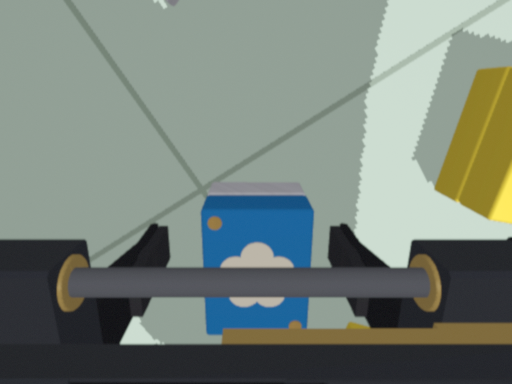

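>>> move_arm(series=[[[0.3, 0, 0, 0, 0, 0, 1], [0, 0, 0, 0, 0, 0, -1], [0, 0, 0, 0, 0, 0, -1], [0, 0, 0, 0, 0, 0, -1], [0, 0, 0, 0, 0, 0, -1], [0, 0, 0, 0, 0, 0, -1], [0, 0, 0, 0, 0, 0, -1]]])

```text
time_s: 6.8
tcp_pos: [0.461, 0.2896, 0.0085]
ee_rot: [[-0.538, -0.843, 0.0], [-0.843, 0.538, 0.0], [-0.0, 0.0, -1.0]]
wrist_force: [0.7, 0.2, -0.3]
gripper_width: 0.543
```

```bash
python3 - <<'E'
from h import *
s=st();c=r.capture("wrist");cv2.imwrite("pics/w5.png",c["color"])
E
```

```text
t 6.8 p [0.461  0.2896 0.0085] yaw -122.54 z [ 1.e-04  1.e-04 -1.e+00] F [ 0.7  0.2 -0.3] M [ 0.02  0.07 -0.01] g 0.543 J [ 49.2  28.8 -25.1  -0.  -36.1   8.3]
```

View pics/w5.png

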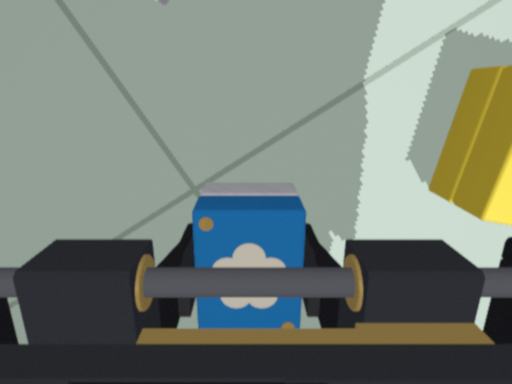

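```bash
python3 - <<'E'
from h import *
s=r.sense();c=r.capture("wrist");cm=cam(c,s);img=c["color"]
print(img[176:216:2,250])
R=s["ee_rot"];p=s["tcp_pos"]
for px,z in(((249,183),0),((249,195),.022),((249,208),.044),((195,208),.044),((304,208),.044)):
    print(px,(R.T@(ray(cm,px,z)-p)*1000).round(1))
E
```

```text
[[150 160 146]
 [151 161 147]
 [151 161 147]
 [147 151 143]
 [142 137 137]
 [142 137 137]
 [144 138 138]
 [146 140 140]
 [152 146 147]
 [165 158 158]
 [131  98  73]
 [130  83  25]
 [129  81  23]
 [129  81  19]
 [131  81  23]
 [131  84  25]
 [132  84  24]
 [148  95  27]
 [156 100  28]
 [158 102  30]]
(249, 183) [ -1.3 -31.2   8.5]
(249, 195) [ -1.3 -31.5 -13.5]
(249, 208) [ -1.4 -33.  -35.5]
(195, 208) [-23.9 -33.  -35.5]
(304, 208) [ 21.5 -33.  -35.5]
```

```bash
python3 - <<'E'
from h import *
plan((.586,-.02,.22),-177,8,-1,p0=(.461,.2896,.2185))
E
```

```text
[[[2.42,-3.4,-0.02,0,0,6.81,-1],[2.0,-3.66,-0.02,0,0,6.81,-1],[1.55,-3.87,-0.02,0,0,6.81,-1],[1.08,-4.03,-0.02,0,0,6.81,-1],[0.6,-4.13,-0.02,0,0,6.81,-1],[0.1,-4.17,-0.02,0,0,6.81,-1],[-0.39,-4.16,-0.02,0,0,6.81,-1],[-0.88,-4.08,-0.02,0,0,6.81,-1]]]
```

>>> move_arm(series=[[[0, 0, -0.5, 0, 0, 0, -1], [0, 0, -2, 0, 0, 0, -1], [0, 0, -4, 0, 0, 0, -1], [0, 0, -5, 0, 0, 0, -1], [0, 0, -5, 0, 0, 0, -1], [0, 0, -3.5, 0, 0, 0, -1], [0, 0, -1, 0, 0, 0, -1]]])

```text
time_s: 7.78
tcp_pos: [0.4612, 0.2899, 0.2205]
ee_rot: [[-0.538, -0.843, 0.002], [-0.843, 0.538, 0.003], [-0.004, -0.0, -1.0]]
wrist_force: [0.2, -0.2, -3.5]
gripper_width: 0.548
```

>>> move_arm(series=[[[1.2, -1.7, 0, 0, 0, 0, -1], [2.4, -3.4, 0, 0, 0, 6.8, -1], [2.0, -3.7, 0, 0, 0, 6.8, -1], [1.6, -3.9, 0, 0, 0, 6.8, -1], [1.1, -4.0, 0, 0, 0, 6.8, -1], [0.6, -4.1, 0, 0, 0, 6.8, -1], [0.1, -4.2, 0, 0, 0, 6.8, -1], [-0.4, -4.2, 0, 0, 0, 6.8, -1], [-0.5, -2.0, 0, 0, 0, 6.8, -1], [0, 0, 0, 0, 0, 0, -1], [0, 0, 0, 0, 0, 0, -1]]])

```text
time_s: 9.15
tcp_pos: [0.5857, -0.0205, 0.2167]
ee_rot: [[-0.999, -0.054, -0.004], [-0.054, 0.999, -0.0], [0.004, -0.0, -1.0]]
wrist_force: [0.3, 0.6, -3.2]
gripper_width: 0.546
```

```bash
python3 - <<'E'
from h import *
s=st();c=r.capture("wrist");cv2.imwrite("pics/w6.png",c["color"])
cv2.imwrite("pics/w6b.png",cv2.resize(c["color"][:230,110:400],None,fx=2.6,fy=2.6,interpolation=2))
E
```

```text
t 9.15 p [ 0.5857 -0.0205  0.2167] yaw -176.91 z [-3.7e-03 -2.0e-04 -1.0e+00] F [ 0.3  0.6 -3.2] M [0.06 0.11 0.01] g 0.546 J [ 13.8  18.6  -5.6  -0.  -66.  -10.7]
```

View pics/w6.png

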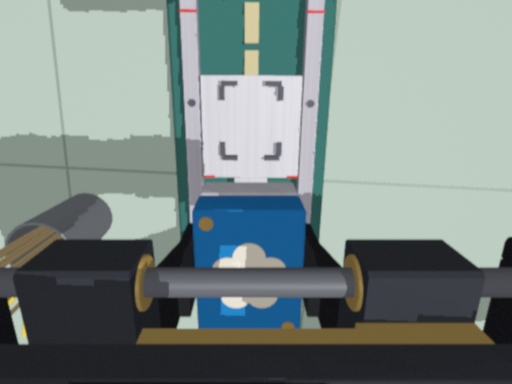

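View pics/w6b.png

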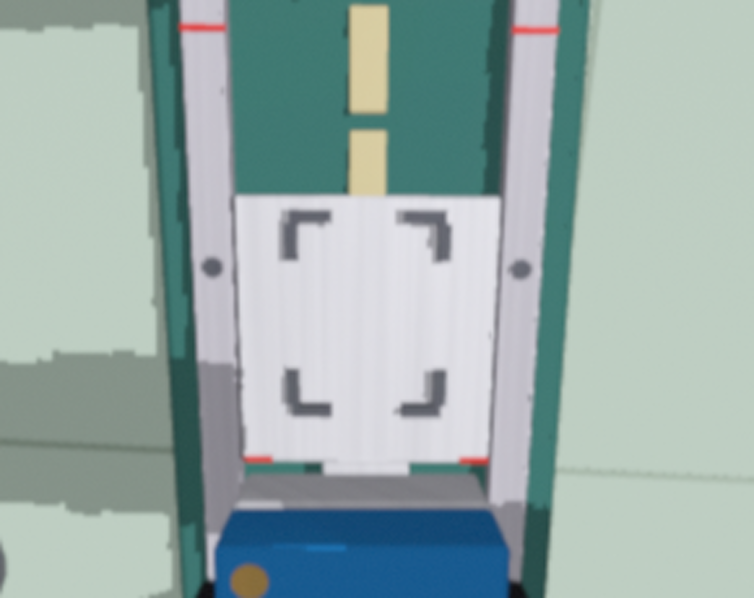

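```bash
python3 - <<'E'
from h import *
s=r.sense();c=r.capture("wrist");cm=cam(c,s);img=c["color"]
g=cv2.cvtColor(img,cv2.COLOR_BGR2GRAY)
m=np.zeros_like(g);m[78:165,203:300]=(g[78:165,203:300]<125)*255
# top-view brackets
P=[]
for st_,ce,l in blobs(m,20):
    x,y,w,h,a=st_; print(st_,ce.round(1)); 
    P.append((x+w/2-.5,y+h/2-.5,x,y,w,h))
C=np.mean([ray(cm,p[:2],.040) for p in P],0);print("nest c",C.round(4))
W={}
for i,p in enumerate(P): W[i]=ray(cm,p[:2],.04);print(W[i].round(4))
red=mask(img,(0,110,90),(8,255,255))|mask(img,(172,110,90),(180,255,255))
red[200:]=0
for st_,ce,l in blobs(red,6):
    z=.032 if ce[1]<60 else .036
    print("red",st_,ce.round(1),ray(cm,ce,z).round(4))
# rail edges
for row in(20,60,150):
    print(row,g[row,170:345].tolist()[::1] if row==60 else '')
E
```

```text
[220  81  17  18 115] [225.3  86.9]
[266  82  17  18 106] [277.1  88.2]
[221 142  16  17 109] [226.1 152.4]
[264 143  17  16 107] [274.7 152.9]
nest c [ 0.5873 -0.0678  0.04  ]
[ 0.6115 -0.0974  0.04  ]
[ 0.5656 -0.099   0.04  ]
[ 0.6088 -0.0365  0.04  ]
[ 0.5631 -0.0385  0.04  ]
red [179   9  18   3  37] [187.3   9.5] [ 0.6535 -0.1684  0.032 ]
red [307  10  18   3  38] [316.3  10.6] [ 0.5302 -0.1743  0.032 ]
red [205 175  10   2  19] [209.3 175.5] [ 0.6289 -0.0067  0.036 ]
red [288 176  10   2  20] [292.5 176.5] [ 0.5382 -0.0104  0.036 ]
20 
60 [108, 88, 90, 99, 101, 103, 103, 103, 97, 78, 68, 72, 120, 181, 196, 198, 197, 196, 197, 199, 199, 197, 198, 197, 197, 197, 198, 198, 186, 153, 124, 109, 104, 103, 102, 103, 102, 102, 104, 103, 103, 103, 103, 104, 102, 102, 102, 103, 104, 103, 103, 102, 102, 102, 102, 103, 103, 103, 103, 103, 102, 102, 103, 103, 104, 103, 104, 104, 102, 103, 102, 103, 104, 99, 119, 171, 196, 202, 202, 202, 203, 203, 202, 203, 202, 204, 203, 199, 180, 136, 107, 103, 103, 103, 104, 103, 102, 102, 103, 104, 104, 104, 103, 102, 103, 103, 104, 103, 103, 102, 103, 104, 102, 103, 103, 104, 103, 103, 104, 104, 104, 103, 103, 104, 104, 103, 101, 90, 74, 68, 69, 69, 74, 88, 106, 147, 190, 199, 200, 198, 198, 200, 201, 200, 199, 199, 198, 198, 197, 198, 190, 150, 113, 105, 104, 104, 105, 104, 103, 104, 103, 102, 117, 152, 180, 195, 200, 199, 200, 199, 199, 200, 200, 200, 200]
150
```

>>> move_arm(series=[[[0, 0, 0, 0, 0, -5, -1], [0, 0, 0, 0, 0, -10.6, -1], [0, 0, 0, 0, 0, -10.6, -1], [0, 0, 0, 0, 0, -10.6, -1], [0, 0, 0, 0, 0, -10.6, -1], [0, 0, 0, 0, 0, -10.6, -1], [0, 0, 0, 0, 0, -10.6, -1], [0, 0, 0, 0, 0, -10.6, -1], [0, 0, 0, 0, 0, -10.6, -1]]])

```text
time_s: 10.38
tcp_pos: [0.5865, -0.0193, 0.2185]
ee_rot: [[0.058, -0.998, -0.0], [-0.998, -0.058, 0.0], [-0.0, 0.0, -1.0]]
wrist_force: [0.7, -0.6, -2.6]
gripper_width: 0.552
```

>>> move_arm(series=[[[0, 0, 0, 0, 0, -10.6, -1], [0, 0, 0, 0, 0, -10.6, -1], [0, 0, 0, 0, 0, -10.6, -1], [0, 0, 0, 0, 0, -10.6, -1], [0, 0, 0, 0, 0, -10.6, -1], [0, 0, 0, 0, 0, -10.6, -1], [0, 0, 0, 0, 0, -10.6, -1], [0, 0, 0, 0, 0, -10.6, -1], [0, 0, 0, 0, 0, -5, -1], [0, 0, 0, 0, 0, 0, -1]]])

```text
time_s: 11.62
tcp_pos: [0.5866, -0.0194, 0.2185]
ee_rot: [[0.999, 0.047, -0.0], [0.047, -0.999, 0.0], [-0.0, -0.0, -1.0]]
wrist_force: [0.1, 0.0, -3.9]
gripper_width: 0.549
```

```bash
python3 - <<'E'
from h import *
s=st();c=r.capture("wrist");cv2.imwrite("pics/w7.png",c["color"])
plan((.5871,-.068,.10),2.7,5,-1)
E
```

```text
t 11.62 p [ 0.5866 -0.0194  0.2185] yaw 2.7 z [-1.e-04  2.e-04 -1.e+00] F [ 0.1  0.  -3.9] M [-0.16 -0.05 -0.03] g 0.549 J [ 13.9  18.5  -5.4  -0.  -66.1 168.8]
[[[-0.04,0.97,2.37,0,0,-0.01,-1],[-0.04,0.97,2.37,0,0,-0.01,-1],[-0.04,0.97,2.37,0,0,-0.01,-1],[-0.04,0.97,2.37,0,0,-0.01,-1],[-0.04,0.97,2.37,0,0,-0.01,-1]]]
```

View pics/w7.png

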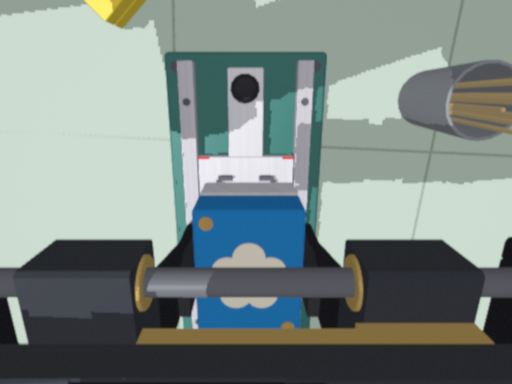

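```bash
python3 - <<'E'
from h import *
s=r.sense();c=r.capture("wrist");cm=cam(c,s);img=c["color"]
red=mask(img,(0,110,90),(8,255,255))|mask(img,(172,110,90),(180,255,255));red[200:]=0
for st_,ce,l in blobs(red,6): print("red",st_,ce.round(1),ray(cm,ce,.036).round(4))
g=cv2.cvtColor(img,cv2.COLOR_BGR2GRAY);m=np.zeros_like(g);m[68:108,229:262]=(g[68:108,229:262]<50)*255
for st_,ce,l in blobs(m,20): print("knob",st_,ce.round(1),ray(cm,ce,.087).round(4))
m=np.zeros_like(g);m[170:183,212:282]=(g[170:183,212:282]<125)*255
for st_,ce,l in blobs(m,6): print("br",st_,ce.round(1),ray(cm,(st_[0]+st_[2]/2-.5,st_[1]),.042).round(4))
E
```

```text
red [198 157  10   2  11] [202.1 157.1] [ 0.5376 -0.011   0.036 ]
red [283 157  10   2  20] [287.5 157.5] [ 0.6293 -0.0072  0.036 ]
knob [232  75  26  27 553] [244.5  87.7] [0.5807 0.0621 0.087 ]
br [217 176  16   6  59] [224.1 177.8] [ 0.5626 -0.0293  0.042 ]
br [260 176  15   6  59] [267.  177.8] [ 0.6082 -0.0272  0.042 ]
```

>>> move_arm(series=[[[0, 1.0, 1, 0, 0, 0, -1], [-0.1, 1.9, 3, 0, 0, 0, -1], [-0.1, 1.5, 4, 0, 0, 0, -1], [0, 0.5, 3, 0, 0, 0, -1], [0, 0, 2, 0, 0, 0, -1], [0, 0, 1, 0, 0, 0, -1], [0, 0, 0, 0, 0, 0, -1], [0, 0, 0, 0, 0, 0, -1]]])

```text
time_s: 12.72
tcp_pos: [0.588, -0.0692, 0.0795]
ee_rot: [[0.999, 0.047, 0.002], [0.047, -0.999, -0.0], [0.002, 0.0, -1.0]]
wrist_force: [0.2, 0.6, -2.9]
gripper_width: 0.545
```

```bash
python3 - <<'E'
from h import *
s=st();c=r.capture("wrist");cv2.imwrite("pics/w8.png",cv2.resize(c["color"][60:350,130:370],None,fx=2,fy=2))
c2=r.capture("scene")["color"]; c3=r.capture("side")["color"]
cv2.imwrite("pics/s8.png",np.hstack([cv2.resize(c2[160:270,130:270],None,fx=2.8,fy=2.8),cv2.resize(c3[120:230,200:340],None,fx=2.8,fy=2.8)]))
E
```

```text
t 12.72 p [ 0.588  -0.0692  0.0795] yaw 2.68 z [ 0.002 -0.    -1.   ] F [ 0.2  0.6 -2.9] M [-0.12  0.01 -0.01] g 0.545 J [  9.   26.7 -14.8   0.  -48.4 173.7]
```

View pics/w8.png

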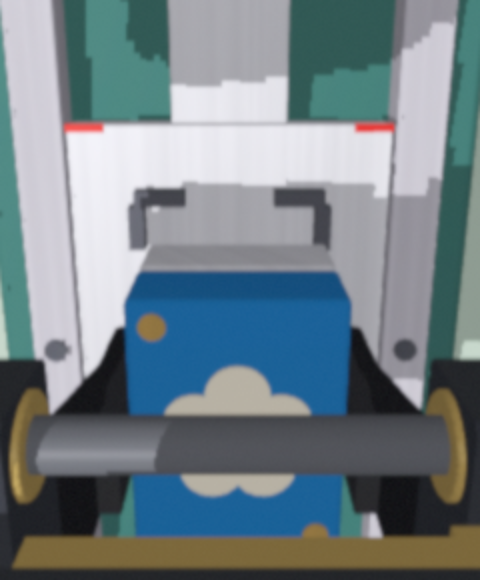

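View pics/s8.png

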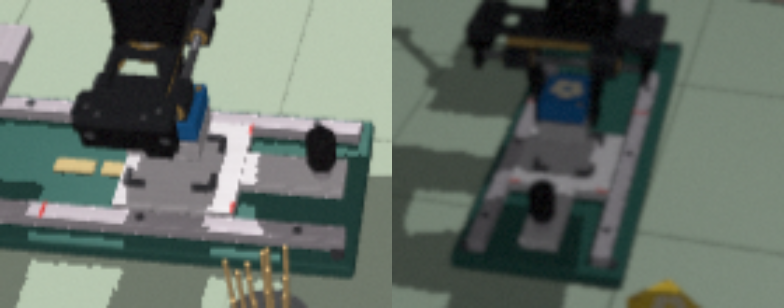

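```bash
python3 - <<'E'
from h import *
s=st();c=r.capture("wrist");img=c["color"];T=c["tool_from_camera"]
K=np.array([[c["fx"],0,c["cx"]],[0,c["fy"],c["cy"]],[0,0,1.]])
cm=(K,T[:3,:3],T[:3,3])
g=cv2.cvtColor(img,cv2.COLOR_BGR2GRAY)
tz=lambda z: .0445+.0345-z   # tool z of world height z, TCP at .079
m=np.zeros_like(g);m[150:186,192:300]=(g[150:186,192:300]<112)*255
P=[]
for st_,ce,l in blobs(m,20):
    x,y,w,h,a=st_;print("br",st_); P.append((x,y,x+w-1,y+h-1))
L=min(p[0] for p in P);R=max(p[2] for p in P);t=min(p[1] for p in P)
print("bracket tool", *[(ray(cm,q,tz(.042))*1000).round(1) for q in((L,t),(R,t))])
red=mask(img,(0,110,90),(8,255,255))|mask(img,(172,110,90),(180,255,255));red[200:]=0
rr=[ce for st_,ce,l in blobs(red,12)];print(rr,[(ray(cm,q,tz(.036))*1000).round(1) for q in rr])
b=mask(img,(98,110,60),(122,255,255))
for row in (198,204,212,220,300):
    u=np.flatnonzero(b[row]);u=u[(u>180)&(u<320)]
    print(row,u.min(),u.max(),(u.min()+u.max())/2)
for row in(183,186,190):print(row,g[row,195:215].tolist(),g[row,285:306].tolist())
print([ (ray(cm,((u),210),-.0355)*1000).round(1) for u in(193.5,304.5)])
E
```

```text
t 12.88 p [ 0.5878 -0.0691  0.0796] yaw 2.68 z [ 2.e-03  2.e-04 -1.e+00] F [-0.6  0.4 -3.1] M [-0.14  0.04  0.01] g 0.553 J [  9.   26.6 -14.9   0.  -48.4 173.7]
br [198 155  25  29 276]
br [267 155  29  30 379]
bracket tool [-30.  -41.5  37. ] [ 30.3 -41.5  37. ]
[array([171.62666667, 123.49333333]), array([317.75      , 123.48684211])] [array([-46.5, -60.2,  43. ]), array([ 44.5, -60.2,  43. ])]
198 199 298 248.5
204 196 301 248.5
212 193 304 248.5
220 193 304 248.5
300 196 300 248.0
183 [166, 119, 114, 114, 114, 114, 111, 108, 141, 177, 163, 146, 141, 141, 141, 141, 141, 140, 139, 138] [137, 134, 131, 130, 131, 130, 128, 114, 89, 90, 128, 157, 165, 166, 168, 168, 167, 167, 166, 167, 167]
186 [229, 229, 230, 231, 230, 231, 230, 222, 188, 148, 136, 136, 136, 137, 136, 137, 136, 137, 139, 139] [137, 137, 137, 138, 138, 137, 137, 136, 137, 150, 160, 164, 166, 167, 168, 168, 167, 166, 166, 166, 167]
190 [234, 235, 236, 236, 236, 229, 204, 163, 142, 140, 139, 139, 139, 138, 138, 138, 137, 137, 137, 136] [140, 139, 139, 139, 139, 139, 139, 139, 138, 138, 142, 155, 163, 167, 168, 168, 167, 167, 166, 167, 167]
[array([-21.5, -32.4, -35.5]), array([ 24.8, -32.4, -35.5])]
```

```bash
python3 - <<'E'
from h import *
c=r.capture("wrist");print(c["cx"],c["cy"],c["fx"],c["tool_from_camera"].round(5))
c=r.capture("wrist");print(c["cx"],c["cy"],c["fx"],c["tool_from_camera"].round(5)[:3,3])
E
```

```text
248.52985503432657 188.03691578069765 326.57653540744934 [[ 1.0000e+00  3.2000e-04 -5.5000e-04  1.5300e-03]
 [-1.5000e-04  9.5713e-01  2.8966e-01 -8.0620e-02]
 [ 6.2000e-04 -2.8966e-01  9.5713e-01 -1.6317e-01]
 [ 0.0000e+00  0.0000e+00  0.0000e+00  1.0000e+00]]
248.52985503432657 188.03691578069765 326.57653540744934 [ 0.00152 -0.08062 -0.16317]
```

```bash
python3 - <<'E'
from h import *
c=r.capture("wrist");img=c["color"];T=c["tool_from_camera"]
K=np.array([[c["fx"],0,c["cx"]],[0,c["fy"],c["cy"]],[0,0,1.]]);cm=(K,T[:3,:3],T[:3,3])
g=cv2.cvtColor(img,cv2.COLOR_BGR2GRAY)
print(g[176:216,250].tolist(), img[176:216:1,250,2].tolist())
for row,tz in((183,.0085),(195.5,-.0135),(209.5,-.0355)):
    print(row,(ray(cm,(248.5,row),tz)*1000).round(1))
# bracket near outer edge
print(g[146:170,215].tolist(),g[146:170,275].tolist())
E
```

```text
[165, 165, 165, 164, 164, 159, 150, 139, 136, 136, 136, 137, 137, 139, 138, 141, 147, 155, 149, 123, 87, 71, 67, 69, 68, 69, 69, 68, 68, 68, 70, 69, 71, 76, 79, 83, 83, 84, 84, 86] [164, 164, 164, 164, 163, 159, 149, 138, 135, 135, 136, 136, 136, 138, 137, 140, 146, 154, 148, 115, 60, 27, 20, 22, 21, 23, 22, 22, 21, 20, 23, 22, 24, 25, 25, 27, 25, 27, 28, 30]
183 [  1.4 -31.5   8.5]
195.5 [  1.4 -31.6 -13.5]
209.5 [  1.4 -32.6 -35.5]
[236, 235, 235, 235, 234, 234, 229, 204, 145, 82, 66, 70, 71, 71, 71, 71, 80, 109, 143, 159, 164, 164, 163, 163] [235, 235, 234, 230, 212, 183, 169, 156, 124, 81, 67, 71, 71, 71, 71, 71, 80, 112, 148, 166, 170, 170, 171, 170]
```

>>> move_arm(series=[[[-0.25, 0, 1, 0, 0, 0, -1], [0, 0, 1, 0, 0, 0, -1], [0, 0, 0.6, 0, 0, 0, -1], [0, 0, 0, 0, 0, 0, -1], [0, 0, 0, 0, 0, 0, -1]]])

```text
time_s: 13.7
tcp_pos: [0.585, -0.0694, 0.0527]
ee_rot: [[0.999, 0.047, 0.0], [0.047, -0.999, -0.0], [0.0, 0.0, -1.0]]
wrist_force: [-1.5, -0.0, -3.6]
gripper_width: 0.546
```

```bash
python3 - <<'E'
from h import *
s=st();c=r.capture("wrist");cv2.imwrite("pics/w9.png",cv2.resize(c["color"][60:350,130:370],None,fx=2,fy=2))
img=c["color"];red=mask(img,(0,110,90),(8,255,255))|mask(img,(172,110,90),(180,255,255));red[200:]=0
print([ce for st_,ce,l in blobs(red,12)])
E
```

```text
t 13.7 p [ 0.585  -0.0694  0.0527] yaw 2.67 z [ 5.e-04 -1.e-04 -1.e+00] F [-1.5 -0.  -3.6] M [-0.15  0.03  0.04] g 0.546 J [  9.   28.4 -16.6   0.  -44.9 173.7]
[array([165.15217391, 128.39130435]), array([333.07608696, 128.34782609])]
```

View pics/w9.png

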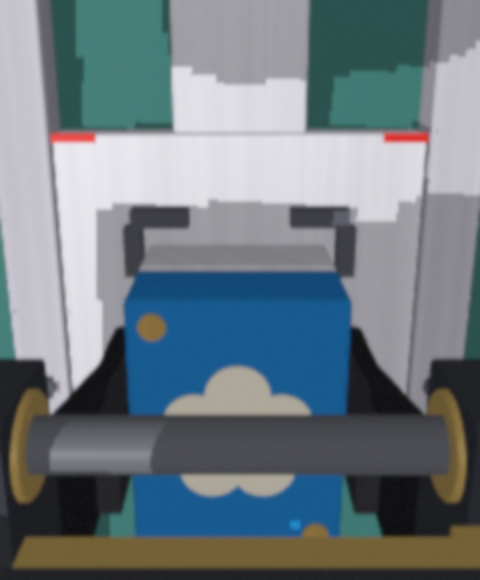

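>>> move_arm(series=[[[0, 0, 0.4, 0, 0, 0, -1], [0, 0, 0.2, 0, 0, 0, -1], [0, 0, 0.1, 0, 0, 0, -1], [0, 0, 0, 0, 0, 0, -1]]])

```text
time_s: 14.25
tcp_pos: [0.5847, -0.0694, 0.0455]
ee_rot: [[0.999, 0.046, -0.0], [0.046, -0.999, -0.0], [-0.0, 0.0, -1.0]]
wrist_force: [0.6, 0.2, -3.3]
gripper_width: 0.547
```

>>> move_arm(series=[[[0, 0, 0.07, 0, 0, 0, -1], [0, 0, 0.06, 0, 0, 0, -1]]])

```text
time_s: 14.5
tcp_pos: [0.5847, -0.0693, 0.0445]
ee_rot: [[0.999, 0.047, 0.0], [0.047, -0.999, -0.0], [0.0, 0.0, -1.0]]
wrist_force: [-1.2, -0.3, -0.3]
gripper_width: 0.55
```

```bash
python3 - <<'E'
from h import *
s=st();c=r.capture("wrist");cv2.imwrite("pics/w10.png",cv2.resize(c["color"][60:350,130:370],None,fx=2,fy=2))
E
```

```text
t 14.5 p [ 0.5847 -0.0693  0.0445] yaw 2.67 z [ 1.e-04 -1.e-04 -1.e+00] F [-1.2 -0.3 -0.3] M [0.04 0.34 0.  ] g 0.55 J [  9.   29.  -17.    0.  -43.9 173.7]
```

View pics/w10.png

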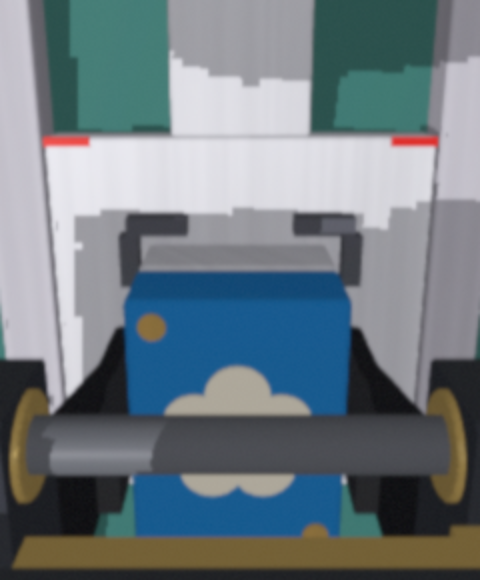

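>>> move_arm(series=[[[0, 0, 0, 0, 0, 0, 0.4], [0, 0, 0, 0, 0, 0, 0.4], [0, 0, 0, 0, 0, 0, 0.4], [0, 0, 0, 0, 0, 0, 0.4], [0, 0, -0.5, 0, 0, 0, 0.4], [0, 0, -1.5, 0, 0, 0, 0.4], [0, 0, -4, 0, 0, 0, 0.4], [0, 0, -4, 0, 0, 0, 0.6], [0, 0, -2, 0, 0, 0, 1], [0, 0, 0, 0, 0, 0, 1]]])

```text
time_s: 15.8
tcp_pos: [0.586, -0.0692, 0.1672]
ee_rot: [[0.999, 0.047, 0.006], [0.047, -0.999, 0.001], [0.006, -0.0, -1.0]]
wrist_force: [0.4, -0.6, -0.6]
gripper_width: 0.936
```

```bash
python3 - <<'E'
from h import *
s=st();c=r.capture("wrist");cv2.imwrite("pics/w11.png",c["color"]);cm=cam(c,s);img=c["color"]
red=mask(img,(0,110,90),(8,255,255))|mask(img,(172,110,90),(180,255,255));red[200:]=0
for st_,ce,l in blobs(red,6): print("red",st_,ce.round(1),ray(cm,ce,.036).round(4))
print(c["tool_from_camera"][:3,3])
E
```

```text
t 15.8 p [ 0.586  -0.0692  0.1672] yaw 2.68 z [ 5.9e-03  6.0e-04 -1.0e+00] F [ 0.4 -0.6 -0.6] M [-0.15  0.03  0.  ] g 0.936 J [  9.   21.   -9.5   0.  -59.1 173.7]
red [189 112  13   3  38] [195.2 113. ] [ 0.5383 -0.0108  0.036 ]
red [293 112  13   3  38] [298.8 113. ] [ 0.6296 -0.0066  0.036 ]
[ 0.00152931 -0.08062447 -0.16315847]
```

View pics/w11.png

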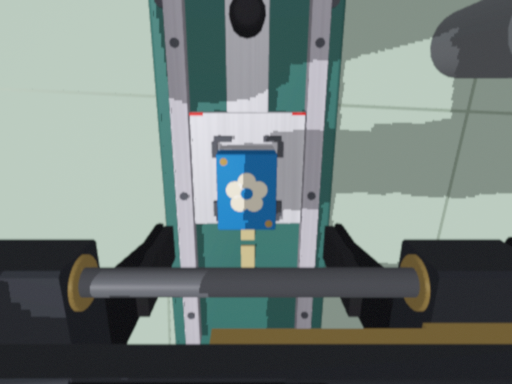

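```bash
python3 - <<'E'
from h import *
plan((.579,.060,.15),-7,4,1)
E
```

```text
[[[0.0,-3.23,0.38,0,0,2.41,1],[-0.13,-3.23,0.38,0,0,2.41,1],[-0.27,-3.22,0.38,0,0,2.41,1],[-0.4,-3.21,0.38,0,0,2.41,1]]]
```

>>> move_arm(series=[[[0, -2.2, 0.4, 0, 0, 2.4, 1], [-0.1, -3.6, 0.4, 0, 0, 2.4, 1], [-0.3, -3.6, 0.4, 0, 0, 2.4, 1], [-0.4, -2.5, 0.4, 0, 0, 2.4, 1], [-0.1, -1, 0, 0, 0, 0, 1], [0, 0, 0, 0, 0, 0, 1], [0, 0, 0, 0, 0, 0, 1]]])

```text
time_s: 16.73
tcp_pos: [0.579, 0.0591, 0.1481]
ee_rot: [[0.993, -0.121, -0.0], [-0.121, -0.993, -0.0], [-0.0, 0.0, -1.0]]
wrist_force: [-0.7, -0.1, 0.4]
gripper_width: 0.999
```

```bash
python3 - <<'E'
from h import *
s=st();c=r.capture("wrist");cv2.imwrite("pics/w12.png",c["color"]);img=c["color"];cm=cam(c,s)
g=cv2.cvtColor(img,cv2.COLOR_BGR2GRAY);m=((g<50)*255).astype(np.uint8);m[235:]=0
for st_,ce,l in blobs(m,100):
    w=ray(cm,ce,.087);print("dark",st_,ce.round(1),w.round(4),"tool",(s["ee_rot"].T@(w-s["tcp_pos"])*1000).round(1))
print(c["tool_from_camera"][:3,3])
E
```

```text
t 16.73 p [0.579  0.0591 0.1481] yaw -6.97 z [-4.e-04 -3.e-04 -1.e+00] F [-0.7 -0.1  0.4] M [-0.15  0.06  0.02] g 0.999 J [ 21.8  21.5 -11.8   0.  -56.7 151.3]
dark [233 175  32  39 988] [248.6 194.4] [0.5812 0.0671 0.087 ] tool [ 1.3 -8.2 61.1]
dark [145 225  22  10 163] [156.4 230.4] [0.5094 0.0473 0.087 ] tool [-67.6  20.2  61.1]
dark [331 224  22  11 178] [340.6 230. ] [0.646 0.031 0.087] tool [70.  19.8 61.1]
[ 0.00133921 -0.08086536 -0.1631686 ]
```

View pics/w12.png

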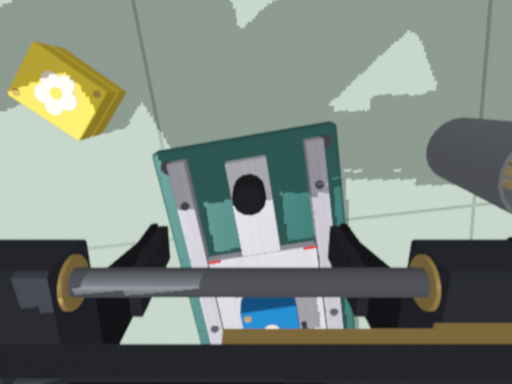

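>>> move_arm(series=[[[0, -0.4, 2, 0, 0, 0, 1], [0, 0, 3, 0, 0, 0, 1], [0, 0, 3, 0, 0, 0, 1], [0, 0, 1.5, 0, 0, 0, 1], [0, 0, 0.4, 0, 0, 0, 1], [0, 0, 0, 0, 0, 0, 1], [0, 0, 0, 0, 0, 0, 1]]])

```text
time_s: 17.65
tcp_pos: [0.5803, 0.0641, 0.0504]
ee_rot: [[0.993, -0.121, 0.002], [-0.121, -0.993, 0.001], [0.002, -0.001, -1.0]]
wrist_force: [0.4, 0.4, -0.1]
gripper_width: 1.001
```

```bash
python3 - <<'E'
from h import *
s=st();c=r.capture("wrist");cv2.imwrite("pics/w13.png",c["color"])
E
```

```text
t 17.65 p [0.5803 0.0641 0.0504] yaw -6.93 z [ 2.2e-03  7.0e-04 -1.0e+00] F [ 0.4  0.4 -0.1] M [-0.13  0.01  0.03] g 1.001 J [ 22.2  28.1 -17.6   0.  -44.2 150.9]
```

View pics/w13.png

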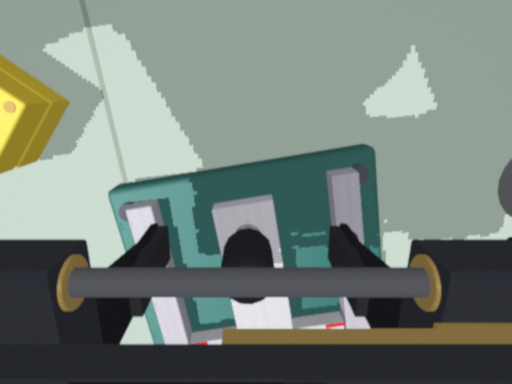

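>>> move_arm(series=[[[0, 0, 0, 0, 0, 0, -1], [0, 0, 0, 0, 0, 0, -1], [0, 0, 0, 0, 0, 0, -1], [0, 0, 0, 0, 0, 0, -1], [0, 0, 0, 0, 0, 0, -1], [0, 0, 0, 0, 0, 0, -1], [0, 0, 0, 0, 0, 0, -1], [0, 0, 0, 0, 0, 0, -1], [0, 0, 0, 0, 0, 0, -1]]])

```text
time_s: 18.82
tcp_pos: [0.5798, 0.064, 0.0493]
ee_rot: [[0.993, -0.121, 0.0], [-0.121, -0.993, 0.0], [0.0, -0.0, -1.0]]
wrist_force: [0.7, -0.2, 0.4]
gripper_width: 0.287
```

```bash
python3 - <<'E'
from h import *
s=st()
a=np.radians(-6.93);X=np.array([np.cos(a),np.sin(a)]);Y=np.array([np.sin(a),-np.cos(a)])
b=np.radians(-87.3);d=np.array([np.cos(b),np.sin(b)]);print("per cm",d@X,d@Y)
E
```

```text
t 18.82 p [0.5798 0.064  0.0493] yaw -6.94 z [ 5.e-04  1.e-04 -1.e+00] F [ 0.7 -0.2  0.4] M [-0.23 -0.25  0.  ] g 0.287 J [ 22.2  28.2 -17.6   0.  -44.1 150.9]
per cm 0.16728499014996875 0.9859085820047033
```

>>> move_arm(series=[[[0.03, 0.2, 0, 0, 0, 0, -1], [0.08, 0.49, 0, 0, 0, 0, -1], [0.13, 0.79, 0, 0, 0, 0, -1], [0.13, 0.79, 0, 0, 0, 0, -1], [0.08, 0.49, 0, 0, 0, 0, -1], [0.03, 0.2, 0, 0, 0, 0, -1], [0, 0, 0, 0, 0, 0, -1]]])

```text
time_s: 19.7
tcp_pos: [0.5812, 0.0333, 0.0493]
ee_rot: [[0.993, -0.121, 0.001], [-0.121, -0.993, -0.001], [0.001, 0.001, -1.0]]
wrist_force: [4.5, -0.4, -3.3]
gripper_width: 0.288
```

```bash
python3 - <<'E'
from h import *
s=st();print(np.linalg.norm(s["tcp_pos"][:2]-[.5798,.064]))
c2=r.capture("scene")["color"]; c3=r.capture("side")["color"]
cv2.imwrite("pics/s14.png",np.hstack([cv2.resize(c2[160:270,130:270],None,fx=2.8,fy=2.8),cv2.resize(c3[120:230,200:340],None,fx=2.8,fy=2.8)]))
E
```

```text
t 19.7 p [0.5812 0.0333 0.0493] yaw -6.94 z [ 7.e-04 -7.e-04 -1.e+00] F [ 4.5 -0.4 -3.3] M [-0.38 -1.17 -0.05] g 0.288 J [ 1.920e+01  2.810e+01 -1.780e+01  1.000e-01 -4.400e+01  1.538e+02]
0.030776194036052806
```

View pics/s14.png

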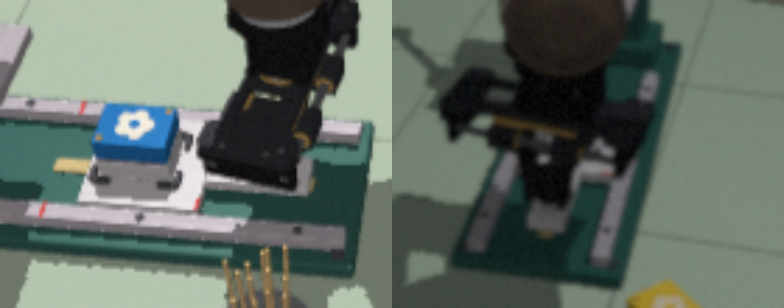

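>>> move_arm(series=[[[0.1, 0.4, 0.05, 0, 0, 0, -1], [0.15, 0.8, 0, 0, 0, 0, -1], [0.2, 1.2, 0, 0, 0, 0, -1], [0.2, 1.2, 0, 0, 0, 0, -1], [0.15, 0.8, 0, 0, 0, 0, -1], [0.1, 0.4, 0, 0, 0, 0, -1], [0, 0, 0, 0, 0, 0, -1]]])

```text
time_s: 20.68
tcp_pos: [0.5835, -0.0158, 0.0491]
ee_rot: [[0.993, -0.121, -0.001], [-0.121, -0.993, -0.001], [-0.001, 0.001, -1.0]]
wrist_force: [-0.6, -1.6, 5.1]
gripper_width: 0.289
```

```bash
python3 - <<'E'
from h import *
s=st();print(np.linalg.norm(s["tcp_pos"][:2]-[.5798,.064]))
E
```

```text
t 20.68 p [ 0.5835 -0.0158  0.0491] yaw -6.94 z [-9.0e-04 -1.2e-03 -1.0e+00] F [-0.6 -1.6  5.1] M [-0.52  0.03 -0.03] g 0.289 J [ 1.440e+01  2.830e+01 -1.760e+01  1.000e-01 -4.420e+01  1.586e+02]
0.07985256850163586
```

>>> move_arm(series=[[[0.05, 0.3, -0.03, 0, 0, 0, -1], [0.15, 0.8, 0, 0, 0, 0, -1], [0.2, 1.2, 0, 0, 0, 0, -1], [0.2, 1.2, 0, 0, 0, 0, -1], [0.2, 1.2, 0, 0, 0, 0, -1], [0.15, 0.8, 0, 0, 0, 0, -1], [0.1, 0.6, 0, 0, 0, 0, -1], [0.03, 0.3, 0, 0, 0, 0, -1], [0, 0, 0, 0, 0, 0, -1]]])

```text
time_s: 21.8
tcp_pos: [0.5866, -0.08, 0.0492]
ee_rot: [[0.993, -0.121, -0.001], [-0.121, -0.993, -0.0], [-0.001, 0.001, -1.0]]
wrist_force: [-0.4, -0.5, 5.9]
gripper_width: 0.287
```

```bash
cat >> h.py <<'E'
def marks(tag):
    s=st();print("dist",np.linalg.norm(s["tcp_pos"][:2]-[.5798,.064]).round(4))
    for n,(y0,y1,x0,x1) in(("scene",(170,260,100,240)),("side",(120,220,200,330))):
        c=r.capture(n);cm=cam(c);img=c["color"]
        red=mask(img,(0,100,80),(9,255,255))|mask(img,(170,100,80),(180,255,255))
        k=np.zeros_like(red);k[y0:y1,x0:x1]=255
        for b,ce,l in blobs(red&k,2):
            for z in(.032,.036): 
                w=ray(cm,ce,z)[:2]-[.5918,-.1713]; d=np.array([.0471,-.9989]);e=np.array([.9989,.0471])
                print(n,b,ce.round(1),"z",z,"along",(w@d*1000).round(1),"lat",(w@e*1000).round(1))
        cv2.imwrite(f"pics/{tag}_{n}.png",cv2.resize(img[y0:y1,x0:x1],None,fx=5,fy=5,interpolation=2))
E
python3 -c "
from h import *
marks('m1')"
```

```text
t 21.8 p [ 0.5866 -0.08    0.0492] yaw -6.94 z [-6.e-04 -5.e-04 -1.e+00] F [-0.4 -0.5  5.9] M [-0.2   0.13  0.02] g 0.287 J [  7.9  28.9 -16.3   0.  -44.8 165.1]
dist 0.1442
scene [153 227   2   4   5] [153.6 228.6] z 0.032 along -16.9 lat 41.4
scene [153 227   2   4   5] [153.6 228.6] z 0.036 along -18.6 lat 44.6
scene [144 232   3   6   7] [144.7 234.6] z 0.032 along -1.1 lat 61.6
scene [144 232   3   6   7] [144.7 234.6] z 0.036 along -2.9 lat 64.6
```

View pics/m1_scene.png

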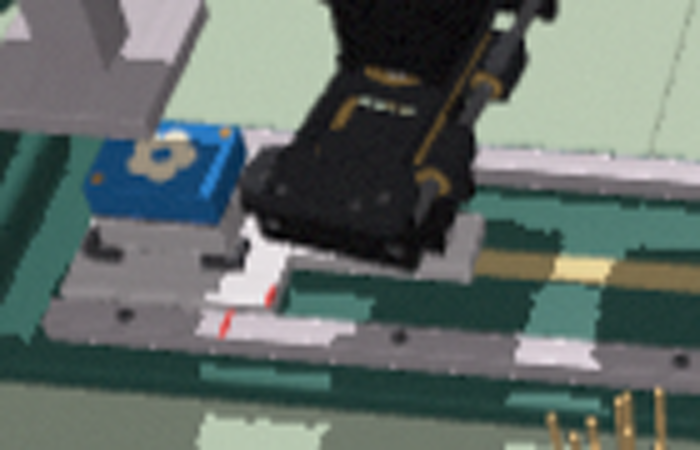

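>>> move_arm(series=[[[0.05, 0.2, -0.05, 0, 0, 0, -1], [0.07, 0.4, 0, 0, 0, 0, -1], [0.06, 0.35, 0, 0, 0, 0, -1], [0.03, 0.2, 0, 0, 0, 0, -1], [0, 0, 0, 0, 0, 0, -1]]])

```text
time_s: 22.52
tcp_pos: [0.5871, -0.0917, 0.0492]
ee_rot: [[0.993, -0.121, -0.001], [-0.121, -0.993, -0.0], [-0.001, 0.0, -1.0]]
wrist_force: [-0.7, 0.2, 1.1]
gripper_width: 0.285
```

```bash
python3 -c "
from h import *
marks('m2')"
```

```text
t 22.52 p [ 0.5871 -0.0917  0.0492] yaw -6.96 z [-1.e-03 -4.e-04 -1.e+00] F [-0.7  0.2  1.1] M [-0.04  0.26 -0.  ] g 0.285 J [  6.7  29.1 -16.    0.  -45.  166.3]
dist 0.1559
scene [148 227   3   4   5] [149.  228.2] z 0.032 along -5.4 lat 41.3
scene [148 227   3   4   5] [149.  228.2] z 0.036 along -7.2 lat 44.5
scene [144 232   3   6   7] [144.7 234.6] z 0.032 along -1.1 lat 61.6
scene [144 232   3   6   7] [144.7 234.6] z 0.036 along -2.9 lat 64.6
```

View pics/m2_scene.png

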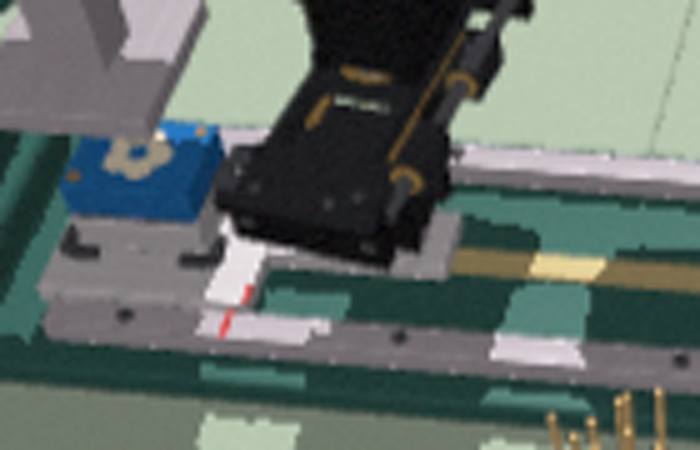

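>>> move_arm(series=[[[0.02, 0.15, 0, 0, 0, 0, -1], [0.02, 0.1, 0, 0, 0, 0, -1], [0, 0, 0, 0, 0, 0, -1]]])

```text
time_s: 23.0
tcp_pos: [0.5873, -0.0938, 0.0493]
ee_rot: [[0.993, -0.121, -0.001], [-0.121, -0.993, 0.0], [-0.001, 0.0, -1.0]]
wrist_force: [-1.9, 1.1, 0.5]
gripper_width: 0.286
```

>>> move_arm(series=[[[0.02, 0.1, 0, 0, 0, 0, -1], [0, 0, 0, 0, 0, 0, -1]]])

```text
time_s: 23.25
tcp_pos: [0.5873, -0.0949, 0.0492]
ee_rot: [[0.993, -0.121, -0.001], [-0.121, -0.993, -0.0], [-0.001, 0.0, -1.0]]
wrist_force: [-1.6, 1.5, 0.0]
gripper_width: 0.288
```

>>> move_arm(series=[[[0.02, 0.1, 0, 0, 0, 0, -1], [0, 0, 0, 0, 0, 0, -1]]])

```text
time_s: 23.5
tcp_pos: [0.5873, -0.0962, 0.0492]
ee_rot: [[0.993, -0.121, -0.001], [-0.121, -0.993, -0.0], [-0.001, 0.0, -1.0]]
wrist_force: [-1.8, -1.0, -1.4]
gripper_width: 0.29
```

```bash
python3 -c "
from h import *
marks('m3')"
```

```text
t 23.5 p [ 0.5873 -0.0962  0.0492] yaw -6.95 z [-1.1e-03 -3.0e-04 -1.0e+00] F [-1.8 -1.  -1.4] M [-0.3   0.46  0.03] g 0.29 J [  6.3  29.2 -15.8   0.  -45.1 166.8]
dist 0.1604
scene [147 227   2   3   4] [147.2 227.8] z 0.032 along -0.7 lat 40.4
scene [147 227   2   3   4] [147.2 227.8] z 0.036 along -2.5 lat 43.5
scene [144 232   3   6   7] [144.7 234.6] z 0.032 along -1.1 lat 61.6
scene [144 232   3   6   7] [144.7 234.6] z 0.036 along -2.9 lat 64.6
```

View pics/m3_scene.png

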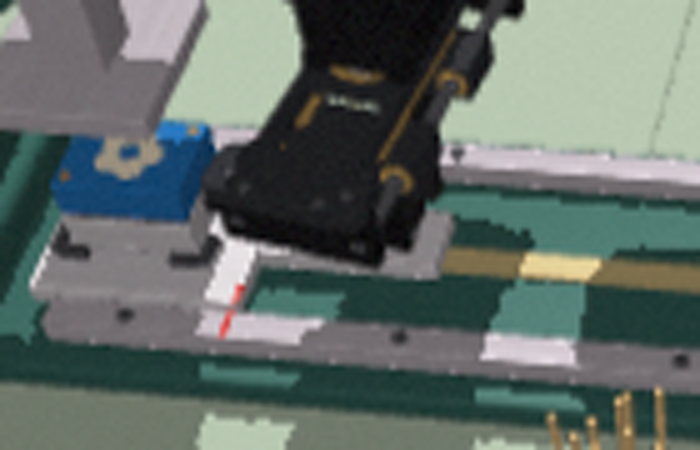

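>>> move_arm(series=[[[0.01, 0.1, 0, 0, 0, 0, -1], [0, 0, 0, 0, 0, 0, -1]]])

```text
time_s: 23.85
tcp_pos: [0.5874, -0.0973, 0.0493]
ee_rot: [[0.993, -0.121, -0.001], [-0.121, -0.993, -0.0], [-0.001, 0.0, -1.0]]
wrist_force: [-1.8, -2.0, -2.7]
gripper_width: 0.287
```

```bash
python3 -c "
from h import *
marks('m4')"
```

```text
t 23.85 p [ 0.5874 -0.0973  0.0493] yaw -6.95 z [-8.e-04 -4.e-04 -1.e+00] F [-1.8 -2.  -2.7] M [-0.82  0.48 -0.05] g 0.287 J [  6.2  29.2 -15.8   0.  -45.1 166.9]
dist 0.1615
scene [146 227   2   4   4] [146.5 228.5] z 0.032 along 0.4 lat 42.9
scene [146 227   2   4   4] [146.5 228.5] z 0.036 along -1.4 lat 46.0
scene [144 232   3   6   7] [144.7 234.6] z 0.032 along -1.1 lat 61.6
scene [144 232   3   6   7] [144.7 234.6] z 0.036 along -2.9 lat 64.6
```

>>> move_arm(series=[[[0.01, 0.06, 0, 0, 0, 0, -1], [0, 0, 0, 0, 0, 0, -1]]])

```text
time_s: 24.2
tcp_pos: [0.5874, -0.0978, 0.0493]
ee_rot: [[0.993, -0.121, -0.001], [-0.121, -0.993, -0.0], [-0.001, 0.0, -1.0]]
wrist_force: [-2.0, -2.8, -3.9]
gripper_width: 0.293
```

>>> move_arm(series=[[[0.01, 0.06, 0, 0, 0, 0, -1], [0, 0, 0, 0, 0, 0, -1]]])

```text
time_s: 24.45
tcp_pos: [0.5875, -0.098, 0.0493]
ee_rot: [[0.993, -0.121, -0.001], [-0.121, -0.993, 0.0], [-0.001, -0.0, -1.0]]
wrist_force: [-1.4, -2.0, -4.7]
gripper_width: 0.288
```

```bash
python3 -c "
from h import *
marks('m5')"
```

```text
t 24.45 p [ 0.5875 -0.098   0.0493] yaw -6.95 z [-8.e-04  1.e-04 -1.e+00] F [-1.4 -2.  -4.7] M [-0.89  0.59 -0.03] g 0.288 J [  6.1  29.2 -15.8  -0.  -45.1 167. ]
dist 0.1622
scene [146 227   2   3   4] [146.5 228. ] z 0.032 along 0.9 lat 41.3
scene [146 227   2   3   4] [146.5 228. ] z 0.036 along -1.0 lat 44.5
scene [144 232   3   6   7] [144.7 234.6] z 0.032 along -1.1 lat 61.6
scene [144 232   3   6   7] [144.7 234.6] z 0.036 along -2.9 lat 64.6
```

View pics/m5_scene.png

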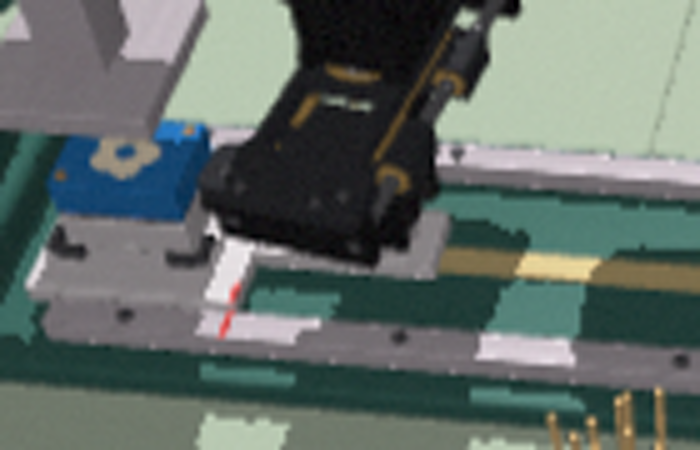

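>>> move_arm(series=[[[0.01, 0.06, 0.03, 0, 0, 0, -1], [0, 0, 0, 0, 0, 0, -1]]])

```text
time_s: 24.8
tcp_pos: [0.5875, -0.0984, 0.0493]
ee_rot: [[0.993, -0.121, -0.001], [-0.121, -0.993, 0.0], [-0.001, -0.0, -1.0]]
wrist_force: [-3.8, -1.0, -3.3]
gripper_width: 0.289
```

>>> move_arm(series=[[[0.01, 0.05, 0, 0, 0, 0, -1], [0, 0, 0, 0, 0, 0, -1]]])

```text
time_s: 25.05
tcp_pos: [0.5875, -0.0988, 0.0493]
ee_rot: [[0.993, -0.121, -0.001], [-0.121, -0.993, 0.0], [-0.001, -0.0, -1.0]]
wrist_force: [-4.0, 1.2, -2.6]
gripper_width: 0.288
```

```bash
python3 -c "
from h import *
marks('m6')"
```

```text
t 25.05 p [ 0.5875 -0.0988  0.0493] yaw -6.94 z [-7.e-04  4.e-04 -1.e+00] F [-4.   1.2 -2.6] M [ 0.12  1.22 -0.04] g 0.288 J [  6.   29.2 -15.7  -0.  -45.1 167.1]
dist 0.163
scene [146 227   2   3   4] [146.2 227.8] z 0.032 along 1.7 lat 40.6
scene [146 227   2   3   4] [146.2 227.8] z 0.036 along -0.1 lat 43.8
scene [144 232   3   6   7] [144.7 234.6] z 0.032 along -1.1 lat 61.6
scene [144 232   3   6   7] [144.7 234.6] z 0.036 along -2.9 lat 64.6
```

>>> move_arm(series=[[[-0.03, 0, 0, 0, 0, 0, -1], [0, 0, 0, 0, 0, 0, -1], [0, 0, 0, 0, 0, 0, -1], [0, 0, 0, 0, 0, 0, -1]]])

```text
time_s: 25.65
tcp_pos: [0.5875, -0.0991, 0.0493]
ee_rot: [[0.993, -0.121, -0.0], [-0.121, -0.993, 0.0], [-0.0, -0.0, -1.0]]
wrist_force: [-5.0, 2.1, -1.7]
gripper_width: 0.289
```

```bash
python3 -c "
from h import *
marks('m7')
c=r.capture('scene')['color'];d=r.capture('side')['color']
cv2.imwrite('pics/fin.png',np.hstack([cv2.resize(c[130:290,50:290],None,fx=1.6,fy=1.6),cv2.resize(d[60:220,150:390],None,fx=1.6,fy=1.6)]))"
```

```text
t 25.65 p [ 0.5875 -0.0991  0.0493] yaw -6.94 z [-1.e-04  1.e-04 -1.e+00] F [-5.   2.1 -1.7] M [ 0.35  1.23 -0.14] g 0.289 J [  6.   29.2 -15.8  -0.  -45.1 167.1]
dist 0.1633
scene [146 227   1   3   3] [146. 228.] z 0.032 along 2.1 lat 41.5
scene [146 227   1   3   3] [146. 228.] z 0.036 along 0.2 lat 44.6
scene [144 232   3   6   7] [144.7 234.6] z 0.032 along -1.1 lat 61.6
scene [144 232   3   6   7] [144.7 234.6] z 0.036 along -2.9 lat 64.6
```

View pics/m7_scene.png

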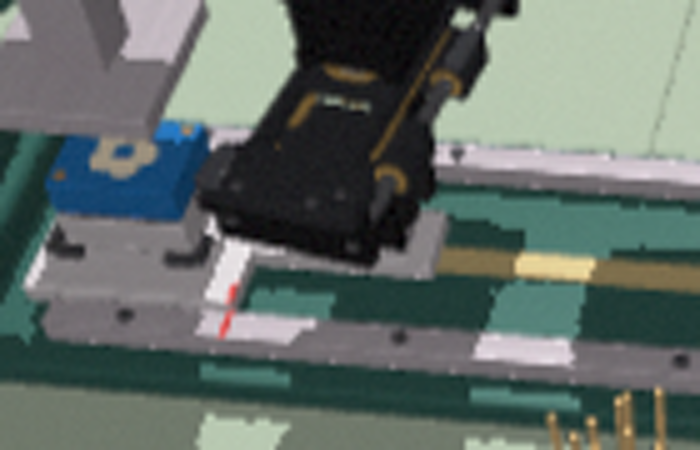

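View pics/fin.png

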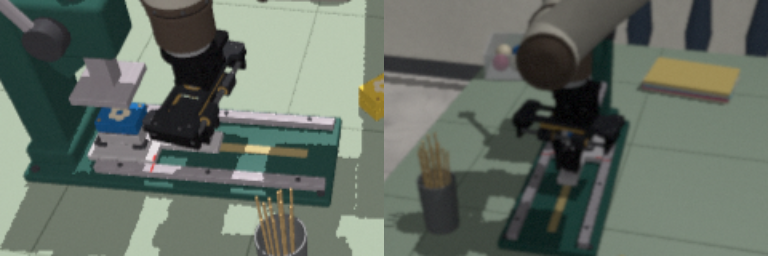

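>>> move_arm(series=[[[-0.02, -0.03, 0, 0, 0, 0, -1], [0, 0, 0, 0, 0, 0, -1], [0, 0, 0, 0, 0, 0, -1], [0, 0, 0, 0, 0, 0, -1], [0, 0, 0, 0, 0, 0, -1], [0, 0, 0, 0, 0, 0, -1]]])

```text
time_s: 26.6
tcp_pos: [0.5876, -0.099, 0.0493]
ee_rot: [[0.993, -0.121, 0.0], [-0.121, -0.993, -0.0], [0.0, 0.0, -1.0]]
wrist_force: [-3.4, -0.9, -3.8]
gripper_width: 0.287
```

```bash
python3 -c "
from h import *
marks('m8')"
```

```text
t 26.6 p [ 0.5876 -0.099   0.0493] yaw -6.94 z [ 3.e-04 -2.e-04 -1.e+00] F [-3.4 -0.9 -3.8] M [-0.58  0.86 -0.09] g 0.287 J [  6.   29.2 -15.8   0.  -45.  167. ]
dist 0.1631
scene [146 227   1   3   3] [146. 228.] z 0.032 along 2.1 lat 41.5
scene [146 227   1   3   3] [146. 228.] z 0.036 along 0.2 lat 44.6
scene [144 232   3   6   7] [144.7 234.6] z 0.032 along -1.1 lat 61.6
scene [144 232   3   6   7] [144.7 234.6] z 0.036 along -2.9 lat 64.6
```

```bash
python3 -c "
from station import r
print(r.finish_job())"
```

```text
the job is handed in; nothing more can be done
None
```

The blue mould is flat in the nest, and the tray is pushed in under the ram and sitting in its notch. The gripper is still holding the knob, and I handed the job in at about 26.6 s.

- **Mould:** I set it down with the tray still pulled out. The wrist load dropped from 3.3 N to 0.3 N at exactly tray height, and the last wrist picture showed it inside all the corner stops.
- **Ball in the notch:** over the last few millimetres, the force along the slide went from about 1.5 N of drag, to about 2.8 N of pull-in, then back to drag. After a 0.3 mm back-off it held at about -0.9 N, within the 1.5 N drag.
- **Distance:** the hand had moved 163.1 mm, against the 163 mm I measured from the marks beforehand.
- **Marks:** they look in line in the scene picture. My pixel estimate put the tray about 1 mm past the notch. At roughly 3 mm per pixel that is within error, so I relied on the force and the distance.
- **Sideways load:** about 3.4 N sideways and 3.8 N vertically remained on the wrist at the end.
- **Other objects:** I did not touch the pink mould, the glue bottle, the tub or the look-alikes, but I took no final picture to check them.

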